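Reload the multi-roll tape dispenser with its spindle

ROBOT

A 7-joint arm with a two-finger parallel gripper is mounted at the origin on a cart in front of the work surface, level with it; the furniture and walls round the work are solid. World frame = base frame: x ahead of the robot, y to its left, z up, the work surface at z = 0. Lengths are in m, angles in rad, forces in N, time in s.
With the tool pointing down it reaches from about 0.425 to 0.925 m from the base axis. Payload 6.8 kg.
Tool frame: the origin (TCP) lies on the centre line of the jaws, within the pads' length; the fingertips stand 14 mm ahead of it and the grasp point (between the pads) lies 5 mm behind it (r.tips_ahead is the distance from the TCP to the fingertips, in m); z points along the fingers, y is the line along which they close (so a half turn about z gives the same grasp; the last joint's range is limited). The gripper opens to 85 mm and grips with 20 to 120 N. Pads are 22 mm wide; open, the fingers measure 114 mm over their backs; the gripper's body (76 mm by 85 mm) begins 54 mm behind the grasp point. The pads swing forward as they close: fully open they stand 13 mm farther back than shut.
Start: joints at [-1.308, 0.477, 0.022, 1.555, -0.011, 1.109, -0.083], TCP at [0.245, 0.629, 0.245] pointing down, gripper open.
Joint ranges: [-2.96, 2.96], [-0.34, 2.1], [-1.41, 1.46], [0.24, 2.44], [-1.37, 4.51], [0.17, 1.92], [-2.96, 2.96]. Speed limits (rad/s): [2.39, 2.39, 3.14, 3.14, 3.14, 3.14, 3.14].

INTERFACE

Orientations are given as a rotation vector (axis times angle).
In Python, from bench import r, eyes gives the robot as it stands.
- The arm moves only by the tool step_arm, never from a script. Its argument "rows" is a list of rows, each a list of 6 numbers: the shift along the world's x, y, z in units of 60 cm (1.0 is 60 cm), then the turn, a rotation vector about the world's x, y, z in units of pi rad (1.0 is pi rad). In form: [[x, y, z, rx, ry, rz], ...]. A call has 1 to 5 rows; each row is the pose to reach, as a shift and turn from the pose commanded when the call began, turning the shorter way round; what a row does not reach only later rows make up. A row lasts 1/12 s, in which the tool goes at most 41.7 mm and 7.16 degrees, less where a joint would pass 70% of its speed; a pose out of reach is approached as far as the arm can. A call with a number of a shift or a turn outside -1 to 1 is refused whole. A call with a gripper value outside its range is refused whole. "jaw" is the closure, from 0 (fully open) to 1 (shut), set as the call begins (left out, the last holds). The fingers move at their own pace and stop on an object; "squeeze" is the grip in N (left out, the last holds). Time passes only in rows, so rows that repeat a pose let the fingers close. It gives the time, the measured TCP pose, the force, the opening and the grip force at its end, in the units of the state.
- r.get_obs(): the state, without advancing time (a new reading comes with each control period).
- eyes.grab_frame(name): name is "side" or "top"; returns the picture (400x640x3 uint8, red, green, blue); there is no depth.
- eyes.camera_info(name): a dict with "mtx" (3x3 intrinsics, pixels), "extrinsics" (4x4, takes a point from camera to world coordinates). Camera axes: x right, y down, z forward; pixel columns grow to the right and rows downward; lengths in m; the calibration is good to about 2 mm. A picture is of the moment at which its call begins. camera_info takes no time and is no camera call.
- r.hand_in(): hands the job in; it is judged then, once.
The state is a dict: "clock": time; "joints": joint angles; "qvel": joint speeds; "tau": joint torques, N m; "tcp_pos": TCP position; "orientation": TCP orientation; "contact_force": force on the tool from outside, world axes, zero at the start; "moment": the same for the moment, N m; "grip_width": finger opening in m; "gripper_force": force on a finger pad.
Only numpy, scipy, OpenCV 4.12 (cv2) and the standard library are available. Lean on these libraries where they do the work, as an engineer would, in place of code of your own. Each camera call takes 0.05 s, during which the arm holds its last target. There are 200 camera calls.

TASK

Reload the tape dispenser: lift the empty spindle out of its stand by its grip tab, push its rod through the three new tape rolls that stand in the open tray on top of the cartons, lift all three off together on the rod, and lay the spindle back in the stand's two slots as it lay before, with the three rolls hanging between the cheeks. Move the rolls with the spindle only (do not press on them with the fingers), do not drop one, and do not knock over the stamp, the glue stick or the bottle.

Things in the scene. Friction and masses are not known exactly. Their poses are not given: they have to be found in the camera images.
- spindle_grip (a point): Centre of the spindle's grip tab (black, flat-sided: 40 long, 14 thick along y, 36 high). x = towards the rod's tip, z up. The rod's axis runs along x 8 mm above this point: outer flange (diameter 36) at x 20-23.5 mm, rod diameter 14 from there, inner collar (diameter 34) at x 35.5-38.5, rolls go beyond it; bare rod to x 115, tapered nose to x 127. Whole spindle 0.16 kg, loose, starts in the stand.
- spindle: The same spindle: its origin lies on the rod's axis, 70 mm from the centre of the grip tab towards the tip; x towards the tip, z up. The origin is midway between the two cheeks when the spindle lies in the stand.
- stand_seat (a point): Where the axis of the seated rod crosses the middle of the grey stand (fixed), 210 mm above the counter. x along the rod, grip tab at -x; z up. Two cheeks 5 mm thick, 52 wide, inner faces at x -38 and +38; each has an open-topped slot 17 wide, its foot 7 mm below the axis, prongs to 15 above, flared ears to 25 mm above. Yoke floor 62 below the axis, blade shelf at y -44. Seated, the near cheek stands between collar and flange with 3.5 mm play each way.
- tray_floor (a point): Centre of the floor of the open white tray on top of two cartons (fixed), 187.5 mm above the counter. x = the rolls' common axis, -x end faces the robot. Inside 66 mm long in x, 79 wide in y. Side walls 32.5 mm above this floor; end walls (x -36 to -33 and +33 to +36) only 10.5 high in the middle, within 25 mm of the centre line, 32.5 outside that.
- roll_1_centre (a point): Centre of a tape roll (the one nearest the robot), standing on edge: diameter 75, 20 wide, with a hole of diameter 26 along its own x axis; 0.05 to 0.1 kg, loose. Standing in the tray its centre is 37 mm above the tray floor; the three stand side by side about 21 mm apart. Hanging on the rod its centre is 6 mm below the rod's axis.
- roll_2_centre (a point): Centre of a tape roll (the middle one), standing on edge: diameter 75, 20 wide, with a hole of diameter 26 along its own x axis; 0.05 to 0.1 kg, loose. Standing in the tray its centre is 37 mm above the tray floor; the three stand side by side about 21 mm apart. Hanging on the rod its centre is 6 mm below the rod's axis.
- roll_3_centre (a point): Centre of a tape roll (the farthest one), standing on edge: diameter 75, 20 wide, with a hole of diameter 26 along its own x axis; 0.05 to 0.1 kg, loose. Standing in the tray its centre is 37 mm above the tray floor; the three stand side by side about 21 mm apart. Hanging on the rod its centre is 6 mm below the rod's axis.
- roll_1: The tape roll of that number; its origin is its centre.
- roll_2: The tape roll of that number; its origin is its centre.
- roll_3: The tape roll of that number; its origin is its centre.
- wood_stamp: Wooden hand stamp, 26x54 mm foot, 72 high, standing loose on the counter in the other gap where the stand could be; origin at the middle of its underside. A bystander.
- glue_stick: Glue stick, diameter 26, 92 high, standing loose on the counter; origin at the middle of its underside. A bystander.
- fluid_bottle: Small bottle, diameter 29, 84 high, standing loose on the counter near the cartons; origin at the middle of its underside. A bystander.
- tower_edge (a point): A point 250 mm above the counter on the nearest upright edge of the tall marker tower (part of the room, 150 x 200 mm in plan, 800 mm high), which stands between stand and cartons, farther from the robot: from this edge one face runs back to the right (+0.08, -0.13 m), one back to the left (+0.17, +0.11 m). Pens in the pots all round reach to about 200 mm above the counter.

How it is judged:
On the way, in this order (a step that is already met when the one before it is completed fails the run):
1. the spindle's rod is through all three rolls (x of roll_1_centre in the frame of spindle_grip between 0.04 and 0.112 m and y of roll_1_centre in the frame of spindle_grip between -0.01 and 0.01 m and z of roll_1_centre in the frame of spindle_grip between -0.002 and 0.018 m and x of roll_2_centre in the frame of spindle_grip between 0.04 and 0.112 m and y of roll_2_centre in the frame of spindle_grip between -0.01 and 0.01 m and z of roll_2_centre in the frame of spindle_grip between -0.002 and 0.018 m and x of roll_3_centre in the frame of spindle_grip between 0.04 and 0.112 m and y of roll_3_centre in the frame of spindle_grip between -0.01 and 0.01 m and z of roll_3_centre in the frame of spindle_grip between -0.002 and 0.018 m), for 0.1 s.
2. all three rolls are lifted clear of the tray together, hanging on the spindle (all of step 1 and z of each of roll_1_centre, roll_2_centre, roll_3_centre in the frame of tray_floor above 0.075 m), for 0.2 s.
At the end, for the whole second after the job is handed in: The spindle lies still in both slots of the stand, tab on its old side (5.5 mm along, 8 mm across, 4.5 mm in height, 0.08 rad), and all three rolls hang at rest on its rod between the cheeks (all of step 1 and x of spindle_grip in the frame of stand_seat between -0.0755 and -0.0645 m and y of spindle_grip in the frame of stand_seat between -0.008 and 0.008 m and z of spindle_grip in the frame of stand_seat between -0.012 and -0.003 m and angle between the x axis of spindle_grip and the x axis of stand_seat, either way round below 0.08 rad and x of roll_1_centre in the frame of stand_seat between -0.03 and 0.03 m and linear speed of each of roll_1, roll_2, roll_3, spindle below 0.02 m/s and x of roll_2_centre in the frame of stand_seat between -0.03 and 0.03 m and x of roll_3_centre in the frame of stand_seat between -0.03 and 0.03 m); the robot touches nothing.
It fails at once if a roll is dropped (its centre comes lower than 120 mm above the counter) (height (world z) of any of roll_1_centre, roll_2_centre, roll_3_centre below 0.12 m).
It fails at once if the fingers press on a roll with more than 2 N (contact force between the fingers and roll_1 above 2 N or contact force between the fingers and roll_2 above 2 N or contact force between the fingers and roll_3 above 2 N).
It fails at once if the stamp, the glue stick or the bottle is knocked over (angle between any of wood_stamp, glue_stick, fluid_bottle's own z axis and vertical above 0.6 rad).
It also fails if it takes over 50 s, if anything falls off the work surface, if the arm or the gripper's body presses on something with over 40 N, if the wrist force passes 120 N, or if a joint passes its speed limit or range.

## Working session

There is one attempt and no reset: what is moved stays moved. The work goes in short steps, Python scripts to look and compute and a tool call to move; the robot and the scene stay as the last step left them, time stands still between calls to the robot, and variables do not carry over. Pictures are saved under pics/ and viewed, at most 10 in all, crops included, and the job is handed in when it is done.

Besides the shell and the picture viewer there is one more tool, called after "Request:" by a JSON object that holds its "api" and its "payload". step_arm: Moves the arm, as the interface text tells. Shifts and turns lie within -1 to 1; 1 stands for 60 cm of shift or pi rad of turn. Its arguments: {"type":"object","properties":{"rows":{"type":"array"},"jaw":{"type":"number"},"squeeze":{"type":"number"}},"required":["rows"]}

```bash
mkdir -p pics; ls
python3 - <<'E'
from bench import r, eyes
import cv2, numpy as np
np.set_printoptions(precision=4,suppress=True)
for n in ("side","top"):
    f=eyes.grab_frame(n); cv2.imwrite(f"pics/{n}0.png",f[:,:,::-1])
    i=eyes.camera_info(n); print(n,i["mtx"],i["extrinsics"])
o=r.get_obs(); print(o, r.tips_ahead)
E
```

```text
pics
side [[504.9317   0.     319.4515]
 [  0.     504.9317 205.8387]
 [  0.       0.       1.    ]] [[ 0.9998  0.0016  0.0221  0.4999]
 [-0.0156 -0.6594  0.7517 -1.0702]
 [ 0.0158 -0.7518 -0.6592  1.1043]
 [ 0.      0.      0.      1.    ]]
top [[426.4874   0.     310.1421]
 [  0.     426.4874 190.9801]
 [  0.       0.       1.    ]] [[-0.0291 -0.9933  0.1117  0.3412]
 [-0.9996  0.0296  0.0028 -0.017 ]
 [-0.0061 -0.1116 -0.9937  1.559 ]
 [ 0.      0.      0.      1.    ]]
{'clock': 0.1, 'joints': array([-1.3081,  0.4777,  0.0223,  1.5563, -0.0115,  1.1093, -0.0831]), 'qvel': array([ 0.0014, -0.0025,  0.001 , -0.0032,  0.0014, -0.0013, -0.0007]), 'tau': array([  0.0048, -59.7753,   1.614 , -28.1954,   0.0129,   0.0049,
        -0.    ]), 'tcp_pos': array([0.2444, 0.6287, 0.2444]), 'orientation': array([-0.579 , -3.0876,  0.0026]), 'contact_force': array([-0.459 ,  0.0509, -0.1127]), 'moment': array([ 0.0259, -0.0753, -0.0094]), 'gripper_force': 0.0, 'grip_width': 0.08547514931212608} 0.014
```

View pics/side0.png

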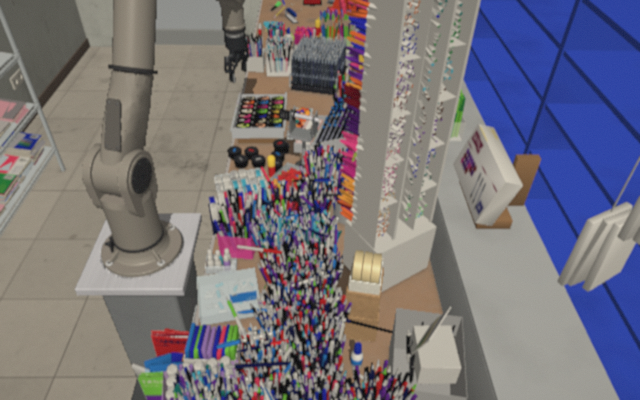

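View pics/top0.png

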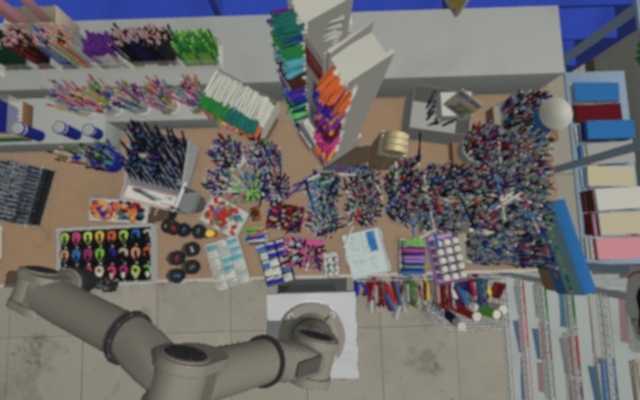

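The side view shows the rolls in the tray at about (367,267) and the top view shows them at (394,145). The stand is probably the grey thing near side (303,125) and top (190,203). I'll enlarge both areas.

Run:
```python
import cv2, numpy as np
s=cv2.imread("pics/side0.png"); t=cv2.imread("pics/top0.png")
R=lambda a,k:cv2.resize(a,None,fx=k,fy=k,interpolation=cv2.INTER_CUBIC)
a=R(s[70:170,225:365],5); b=R(t[150:250,110:250],5)
cv2.imwrite("pics/c1.png",a); cv2.imwrite("pics/c2.png",b)
a=R(s[235:315,330:410],5); b=R(t[115:195,350:430],5)
cv2.imwrite("pics/c3.png",np.hstack([a,b]))
```

```text
(no output)
```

View pics/c1.png

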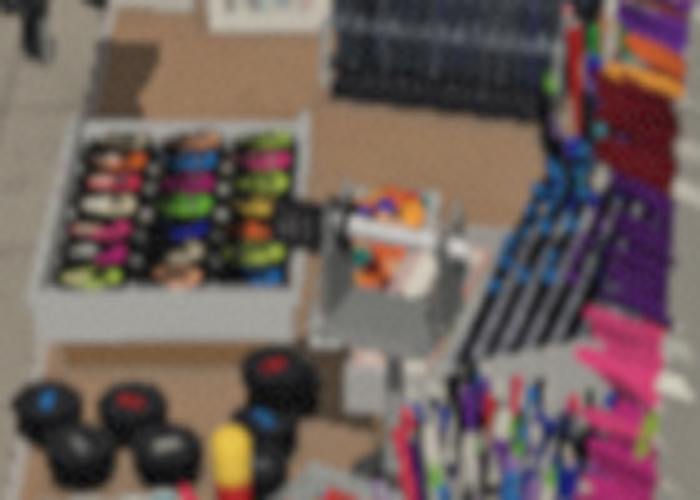

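View pics/c2.png

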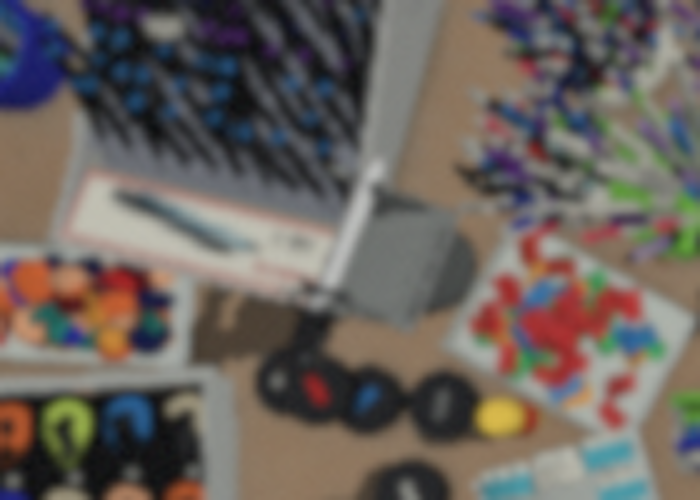

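View pics/c3.png

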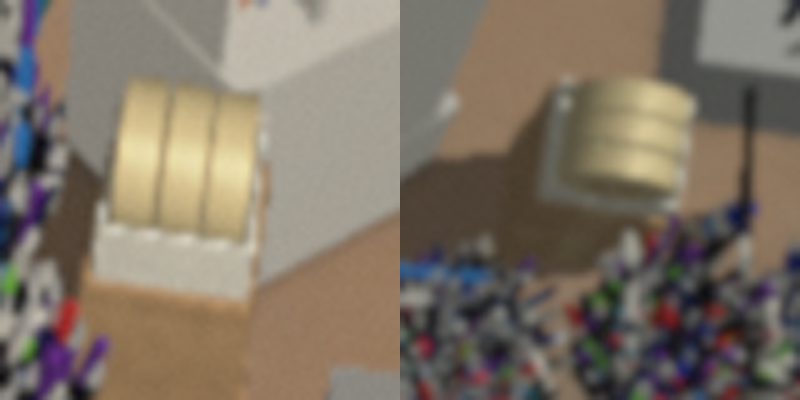

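```bash
cat > h.py <<'E'
from bench import r, eyes
import cv2, numpy as np
np.set_printoptions(precision=4,suppress=True)
I={n:eyes.camera_info(n) for n in("side","top")}
def ray(n,p):
    E=I[n]["extrinsics"]; d=E[:3,:3]@np.linalg.solve(I[n]["mtx"],[p[0],p[1],1.]); return E[:3,3],d/np.linalg.norm(d)
def onz(n,p,z):
    o,d=ray(n,p); return o+d*(z-o[2])/d[2]
def two(ps,pt):
    (a,u),(b,v)=ray("side",ps),ray("top",pt); s=np.linalg.lstsq(np.c_[u,-v],b-a,rcond=None)[0]
    p,q=a+s[0]*u,b+s[1]*v; return (p+q)/2,np.linalg.norm(p-q)
def proj(n,P):
    E=I[n]["extrinsics"]; c=E[:3,:3].T@(np.asarray(P)-E[:3,3]); c=I[n]["mtx"]@c; return c[:2]/c[2]
E
python3 - <<'E'
from h import *
def pts(im,roi,f):
    x0,y0,x1,y1=roi; c=im[y0:y1,x0:x1].astype(int); m=f(c).astype(np.uint8)
    n,l,st,ce=cv2.connectedComponentsWithStats(m,connectivity=8); k=1+np.argmax(st[1:,4]); y,x=np.nonzero(l==k); return np.c_[x+x0,y+y0].astype(float)
s=cv2.imread("pics/side0.png"); t=cv2.imread("pics/top0.png")
for n,im,roi in(("side",s,(290,108,325,125)),("top",t,(168,180,192,214))):
    p=pts(im,roi,lambda c:(c.min(2)>(190 if n=="side" else 170))&(c.max(2)-c.min(2)<35))
    c=p.mean(0); d=np.linalg.svd(p-c)[2][0]; pr=(p-c)@d
    e=[c+d*pr.min(),c+d*pr.max()]; w=[onz(n,q,.21) for q in e]
    if w[0][0]>w[1][0]: w=w[::-1]; e=e[::-1]
    v=w[1]-w[0]; print(n,len(p),e,w,"len",np.linalg.norm(v),"yaw",np.degrees(np.arctan2(v[1],v[0])))
for n,im,roi in(("side",s,(340,245,395,290)),("top",t,(375,125,415,160))):
    f=lambda c:(c[:,:,2]-c[:,:,0]>25)&(c[:,:,2]>120)&(c[:,:,1]-c[:,:,0]>20)
    p=pts(im,roi,f); h=cv2.convexHull(p.astype(np.float32))[:,0]; print(n,len(p),h.min(0),h.max(0),cv2.minAreaRect(h)); 
    m=np.zeros(im.shape[:2],np.uint8); m[p[:,1].astype(int),p[:,0].astype(int)]=255
    print(cv2.approxPolyDP(h.reshape(-1,1,2),1.2,True)[:,0].tolist())
E
```

```text
side 2 [array([309., 117.]), array([310., 117.])] [array([0.5019, 0.4021, 0.21  ]), array([0.5052, 0.4022, 0.21  ])] len 0.003358988651071843 yaw 0.5952599738282695
top 37 [array([175.4616, 205.7795]), array([182.2852, 189.1168])] [array([0.4583, 0.4159, 0.21  ]), array([0.511 , 0.3944, 0.21  ])] len 0.05688494104741433 yaw -22.177319085229303
side 908 [352. 250.] [383. 289.] ((367.8243103027344, 269.0540466308594), (32.22220230102539, 35.34578323364258), 9.462322235107422)
[[380.0, 289.0], [352.0, 279.0], [352.0, 266.0], [356.0, 250.0], [381.0, 254.0], [383.0, 274.0]]
top 674 [375. 125.] [414. 157.] ((395.36065673828125, 138.46719360351562), (48.525978088378906, 25.35130500793457), 39.80556869506836)
[[414.0, 154.0], [407.0, 157.0], [387.0, 148.0], [375.0, 138.0], [375.0, 125.0], [399.0, 125.0], [414.0, 142.0]]
```

Run:
```python
from h import *
s=cv2.imread("pics/side0.png").astype(float); t=cv2.imread("pics/top0.png").astype(float)
S=s.min(2);T=t.min(2)
def cen(v,x):
    k=int(v.argmax()); lo,hi=max(0,k-2),k+3; w=v[lo:hi]-v[lo:hi].min(); return (w*x[lo:hi]).sum()/w.sum()
P=[]
for c in range(295,312):
    y=np.arange(110,124); P.append((c,cen(S[110:124,c],y)))
Q=[]
for q in range(187,208):
    g=int(round(175.5+(205.8-q)*0.41)); x=np.arange(g-4,g+5); Q.append((cen(T[q,g-4:g+5],x),q))
for n,p in(("side",P),("top",Q)):
    w=np.array([onz(n,a,.21)[:2] for a in p]); 
    vx,vy,x0,y0=cv2.fitLine(w.astype(np.float32),cv2.DIST_HUBER,0,1e-4,1e-4)[:,0]
    if vx<0:vx,vy=-vx,-vy
    res=(w-[x0,y0])@[-vy,vx]
    print(n,"yaw",np.degrees(np.arctan2(vy,vx)),"pt",x0,y0,"res mm",(res*1000).round(1),"y at x=.48",y0+(.48-x0)*vy/vx)
# rod start / tab / nose picks
for nm,n,p in(("tab ctr","side",(284.6,114.4)),("rodstart","side",(294,115)),("nose","side",(320.8,120.2)),("nose","top",(186,182.5)),("tabtop","top",(173,216))):
    print(nm,n,onz(n,p,.21), onz(n,p,.202))
for nm,p in(("FL",(378.2,155)),("FR",(406.4,157.6)),("BL",(382.5,130.8)),("BR",(409,135))): print(nm,onz("top",p,.22))
for nm,p in(("r1 L",(384.2,152.)),("r1 R",(405.,153.))): print(nm,onz("top",p,.2245))
for p in((356.4,250.8),(382.,254.3)): print("crest",onz("side",p,.26))
# intensity profile along the tray / rolls
```

```text
side yaw -20.991455 pt 0.47691533 0.4094242 res mm [-0.3  0.9  0.4 -0.7 -0.6 -0.   0.6  0.4 -0.3 -0.1  0.3  0.  -1.6 -1.3
 -0.1  1.1  2.2] y at x=.48 0.40824062
top yaw -21.314238 pt 0.47685134 0.4082327 res mm [ 1.7  1.   0.3  0.  -0.4 -0.7 -0.3 -0.6 -0.1 -0.2 -0.1  0.3  0.9  0.6
 -0.   0.7  0.5  1.1  0.6 -0.3 -1.2] y at x=.48 0.40700418
tab ctr side [0.4194 0.4179 0.21  ] [0.4187 0.4313 0.202 ]
rodstart side [0.4512 0.4144 0.21  ] [0.4508 0.4277 0.202 ]
nose side [0.5412 0.3823 0.21  ] [0.5415 0.3953 0.202 ]
nose top [0.5319 0.3826 0.21  ] [0.5331 0.385  0.202 ]
tabtop top [0.426  0.4235 0.21  ] [0.4266 0.4261 0.202 ]
FL [ 0.6006 -0.2333  0.22  ]
FR [ 0.5895 -0.3226  0.22  ]
BL [ 0.6789 -0.2508  0.22  ]
BR [ 0.6626 -0.3349  0.22  ]
r1 L [ 0.6088 -0.2521  0.2245]
r1 R [ 0.6036 -0.3179  0.2245]
crest [ 0.6111 -0.2645  0.26  ]
crest [ 0.6691 -0.2756  0.26  ]
```

Request:
{"api": "step_arm", "payload": {"rows": [[0,0,0.09,0,0,0],[0.06,-0.05,0.09,0,0,0],[0.12,-0.11,0.09,0,0,0],[0.17,-0.17,0.09,0,0,0],[0.21,-0.22,0.09,0,0,0]], "jaw": 0.5, "squeeze": 30}}

```text
clock: 0.52
tcp_pos: [0.3605, 0.5093, 0.2992]
orientation: [0.579, 3.088, 0.0]
contact_force: [0.2, -0.2, 0.5]
grip_width: 0.043
gripper_force: 0.0
```

Request:
{"api": "step_arm", "payload": {"rows": [[0.04,-0.05,0,0,0,0],[0.08,-0.108,0,0,0,0],[0.08,-0.108,0,0,0,0],[0.08,-0.108,0,0,0,0],[0.08,-0.108,0,0,0,0]]}}

```text
clock: 0.93
tcp_pos: [0.4069, 0.4461, 0.299]
orientation: [-0.579, -3.087, -0.0]
contact_force: [-1.1, 0.6, 0.3]
grip_width: 0.0424
gripper_force: 0.0
```

Request:
{"api": "step_arm", "payload": {"rows": [[0,0,0,0,0,0],[0,0,0,0,0,0],[0,0,0,0,0,0]]}}

```text
clock: 1.18
tcp_pos: [0.4062, 0.4472, 0.299]
orientation: [-0.575, -3.088, 0.0]
contact_force: [0.5, 0.5, 0.0]
grip_width: 0.0423
gripper_force: 0.0
```

Run:
```python
from h import *
s=eyes.grab_frame("side")[:,:,::-1].copy(); t=eyes.grab_frame("top")[:,:,::-1].copy()
o=r.get_obs(); print(o["tcp_pos"],o["orientation"],o["joints"],o["clock"])
cv2.imwrite("pics/s1.png",s);cv2.imwrite("pics/t1.png",t)
R=lambda a,k:cv2.resize(a,None,fx=k,fy=k,interpolation=cv2.INTER_CUBIC)
def mark(n,im,x0,y0,k,P):
    for p,c in P:
        q=(proj(n,p)-[x0,y0]+.5)*k; cv2.drawMarker(im,tuple(int(v) for v in q),c,cv2.MARKER_CROSS,10,1)
tab=np.array([.419,.4315,.202]);d=np.array([np.cos(np.radians(21.2)),-np.sin(np.radians(21.2)),0]);ax=tab+[0,0,.008]
P=[(tab,(0,0,255)),(ax+.0385*d,(255,0,0)),(ax+.127*d,(255,0,0)),(o["tcp_pos"],(0,255,0)),(tab-.02*d+[0,0,.018],(0,255,255)),(tab+.02*d+[0,0,.018],(0,255,255))]
a=R(s[60:160,240:330],5);mark("side",a,240,60,5,P)
b=R(t[160:260,140:210],5);mark("top",b,140,160,5,P)
cv2.imwrite("pics/c4.png",np.hstack([a,b]))
```

```text
[0.4066 0.4467 0.2991] [-0.5767 -3.088   0.0001] [-1.0114  0.3146  0.0971  1.6741 -0.033   1.1546  0.2958] 1.2833
```

View pics/c4.png

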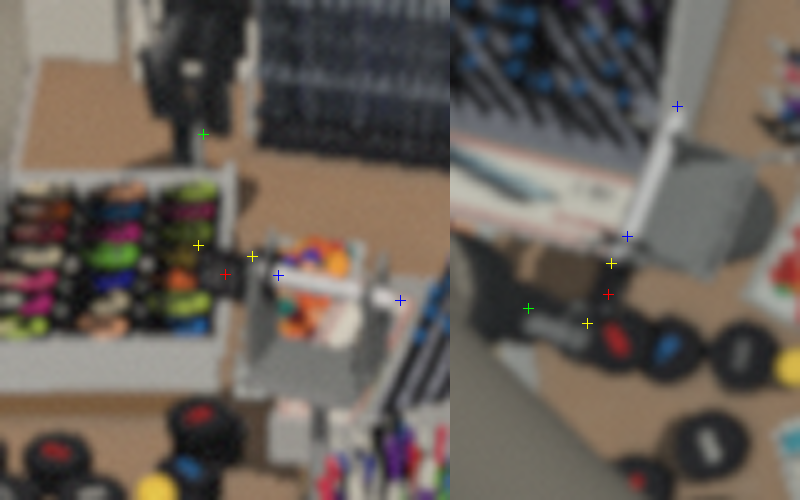

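The computed rod line and tab position match both views. The side nose falls at (400,300), and the tab is at (225,272) in the crop. I'll move over the tab, go down and close.

Request:
{"api": "step_arm", "payload": {"rows": [[0.018,-0.025,0,0,0,0],[0.018,-0.025,0,0,0,0],[0.018,-0.025,-0.05,0,0,0],[0.018,-0.025,-0.1,0,0,0],[0.018,-0.025,-0.12,0,0,0]]}}

```text
clock: 1.7
tcp_pos: [0.4165, 0.43, 0.2238]
orientation: [-0.578, -3.085, 0.006]
contact_force: [-1.7, -0.9, -0.2]
grip_width: 0.0425
gripper_force: 0.0
```

Request:
{"api": "step_arm", "payload": {"rows": [[0,0,-0.015,0,0,0],[0,0,-0.03,0,0,0],[0,0,-0.042,0,0,0],[0,0,-0.042,0,0,0],[0,0,-0.042,0,0,0]]}}

```text
clock: 2.12
tcp_pos: [0.4183, 0.4313, 0.2026]
orientation: [0.579, 3.087, 0.001]
contact_force: [-0.3, -0.5, -0.2]
grip_width: 0.0428
gripper_force: 0.0
```

Request:
{"api": "step_arm", "payload": {"rows": [[0,0,0,0,0,0],[0,0,0,0,0,0],[0,0,0,0,0,0],[0,0,0,0,0,0],[0,0,0,0,0,0]], "jaw": 1, "squeeze": 20}}

```text
clock: 2.53
tcp_pos: [0.4185, 0.4315, 0.2029]
orientation: [0.579, 3.087, 0.003]
contact_force: [0.3, 0.2, 3.5]
grip_width: 0.014
gripper_force: 24.1
```

Request:
{"api": "step_arm", "payload": {"rows": [[0,0,0,0,0,0],[0,0,0,0,0,0],[0,0,0,0,0,0],[0,0,0,0,0,0],[0,0,0,0,0,0]]}}

```text
clock: 2.95
tcp_pos: [0.4186, 0.4315, 0.2028]
orientation: [0.579, 3.087, 0.002]
contact_force: [0.3, 0.3, 5.8]
grip_width: 0.0136
gripper_force: 24.4
```

Request:
{"api": "step_arm", "payload": {"rows": [[0,0,0,0,0,0],[0,0,0,0,0,0],[0,0,0.01,0,0,0],[0,0,0.02,0,0,0],[0,0,0.02,0,0,0]], "squeeze": 100}}

```text
clock: 3.37
tcp_pos: [0.4179, 0.4316, 0.2145]
orientation: [-0.578, -3.088, -0.001]
contact_force: [-0.2, 1.5, -0.2]
grip_width: 0.0122
gripper_force: 98.2
```

Request:
{"api": "step_arm", "payload": {"rows": [[0,0,0.03,0,0,0],[0,0,0.06,0,0,0],[0,0,0.1,0,0,0],[0,0,0.14,0,0,0],[0,0,0.14,0,0,0]]}}

```text
clock: 3.78
tcp_pos: [0.4194, 0.4318, 0.3023]
orientation: [0.58, 3.085, 0.008]
contact_force: [0.8, 1.0, -0.9]
grip_width: 0.0125
gripper_force: 101.9
```

Run:
```python
from h import *
s=eyes.grab_frame("side")[:,:,::-1].copy(); t=eyes.grab_frame("top")[:,:,::-1].copy()
o=r.get_obs(); print(o["tcp_pos"],o["orientation"],o["joints"],o["contact_force"],o["moment"])
R=lambda a,k:cv2.resize(a,None,fx=k,fy=k,interpolation=cv2.INTER_CUBIC)
def mark(n,im,x0,y0,k,P):
    for p,c in P:
        q=(proj(n,p)-[x0,y0]+.5)*k; cv2.drawMarker(im,tuple(int(v) for v in q),c,cv2.MARKER_CROSS,10,1)
tab=o["tcp_pos"]+[0,0,-.0008];d=np.array([np.cos(np.radians(21.2)),-np.sin(np.radians(21.2)),0]);ax=tab+[0,0,.008]
P=[(ax+.0385*d,(255,0,0)),(ax+.08*d,(0,0,255)),(ax+.127*d,(255,0,0))]
a=R(s[50:150,250:340],5);mark("side",a,250,50,5,P)
b=R(t[150:250,140:210],5);mark("top",b,140,150,5,P)
cv2.imwrite("pics/c5.png",np.hstack([a,b]))
```

```text
[0.418  0.4306 0.298 ] [-0.5797 -3.0875  0.0003] [-0.9872  0.3086  0.1057  1.6854 -0.0351  1.1496  0.3275] [-0.9778 -0.0171 -1.7041] [ 0.0445  0.0425 -0.0158]
```

View pics/c5.png

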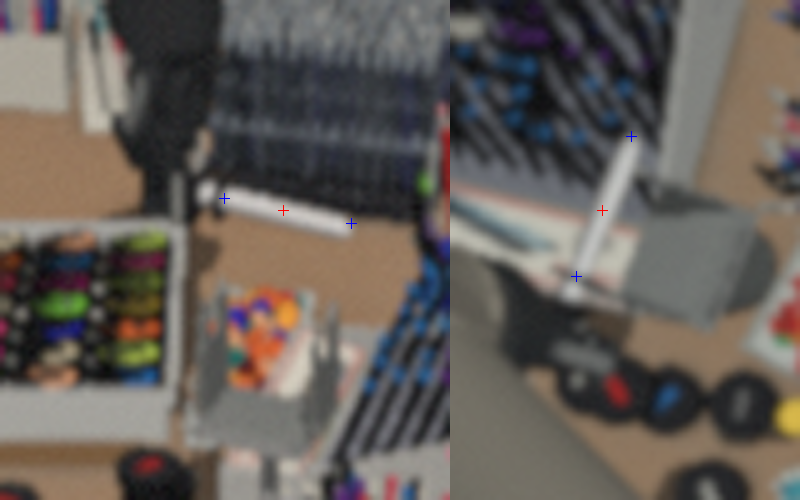

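```bash
cat >> h.py <<'E'
def pitch(deg,tip=.127):
    """side-view rod ridge against the prediction for a level rod at yaw deg -> offset in mm (down +) along the rod"""
    S=eyes.grab_frame("side").min(2).astype(float); o=r.get_obs()
    d=np.array([np.cos(np.radians(deg)),np.sin(np.radians(deg)),0]); ax=o["tcp_pos"]+[0,0,.0072]
    U=np.arange(.045,.112,.004); out=[]
    for u in U:
        q=proj("side",ax+u*d); c=int(round(q[0])); y=np.arange(int(q[1])-4,int(q[1])+6)
        w=S[y,c]; w=np.clip(w-(w.min()+w.max())/2,0,None)
        out.append(((w*y).sum()/w.sum()-q[1])*3.0)
    out=np.array(out); print(o["tcp_pos"],out.round(1)); f=np.polyfit(U*1000,out,1); print("slope deg~",np.degrees(f[0]/.75),"off@75",np.polyval(f,75))
E
python3 -c "
from h import *
pitch(-21.2)"
```

```text
[0.4176 0.4301 0.2969] [2.4 2.6 3.  2.7 3.5 4.2 4.1 4.  4.2 4.5 5.1 5.1 5.3 5.3 5.3 5.3 5.5]
slope deg~ 3.919987774287423 off@75 4.1404102072865605
```

```bash
cat >> h.py <<'E'
def rod(deg,dz=.0072,u0=.045,u1=.112,H=4):
    """plan line of the rod from the top view, then its height along from side rays cut with that vertical plane"""
    im={n:eyes.grab_frame(n).min(2).astype(float) for n in("top","side")}; o=r.get_obs(); p0=o["tcp_pos"]
    d=np.array([np.cos(np.radians(deg)),np.sin(np.radians(deg)),0]); ax=p0+[0,0,dz]
    def ridge(n):
        out=[]
        for u in np.arange(u0,u1,.003):
            q=proj(n,ax+u*d); e=proj(n,ax+(u+.01)*d)-q; e/=np.linalg.norm(e); nn=np.array([-e[1],e[0]])
            k=np.arange(-H,H+.1,.5); w=cv2.remap(im[n].astype(np.float32),(q[0]+k*nn[0]).astype(np.float32)[None],(q[1]+k*nn[1]).astype(np.float32)[None],cv2.INTER_LINEAR)[0]
            w=np.clip(w-(w.min()+w.max())/2,0,None); out.append(q+nn*(w*k).sum()/w.sum())
        return out
    w=np.array([onz("top",q,ax[2]) for q in ridge("top")]); vx,vy,x0,y0=cv2.fitLine(w[:,:2].astype(np.float32),cv2.DIST_HUBER,0,1e-4,1e-4)[:,0]
    if vx*d[0]+vy*d[1]<0: vx,vy=-vx,-vy
    nrm=np.array([-vy,vx,0]); a=np.array([x0,y0,0]); Z=[];U=[]
    for q in ridge("side"):
        c,v=ray("side",q); P=c+v*((a-c)@nrm)/(v@nrm); Z.append(P[2]); U.append((P-p0)@[vx,vy,0])
    f=np.polyfit(U,Z,1); print("tcp",p0,"yaw",np.degrees(np.arctan2(vy,vx)),"lat off",(a-p0)[:2]@nrm[:2],"pitch up",np.degrees(np.arctan(f[0])),"axis z-tcp z at u=.04,.08:",np.polyval(f,[.04,.08])-p0[2],"resid mm",np.std(np.polyval(f,U)-Z)*1e3)
E
python3 -c "
from h import *
rod(-21.2)"
```

```text
tcp [0.4174 0.4301 0.2962] yaw -21.614014 lat off -0.0027343698935399317 pitch up -2.660680942313386 axis z-tcp z at u=.04,.08: [0.0045 0.0026] resid mm 0.1162834332087033
```

Request:
{"api": "step_arm", "payload": {"rows": [[0,0,0,-0.0054,-0.014,0],[0,0,0,-0.0054,-0.014,0],[0,0,0,-0.0054,-0.014,0]]}}

```text
clock: 4.28
tcp_pos: [0.417, 0.431, 0.2969]
orientation: [0.568, 3.045, -0.016]
contact_force: [-0.2, -0.1, -1.5]
grip_width: 0.0126
gripper_force: 101.7
```

```bash
python3 -c "
from h import *
rod(-21.2)
rod(-21.2)
print(r.get_obs()['orientation'])"
```

```text
tcp [0.418  0.4307 0.2974] yaw -20.866774 lat off -0.0029336467627747924 pitch up -1.1987546671773543 axis z-tcp z at u=.04,.08: [0.006  0.0052] resid mm 0.1529584395908377
tcp [0.4184 0.4307 0.2978] yaw -20.946962 lat off -0.0028859306308785986 pitch up -1.2480595973451836 axis z-tcp z at u=.04,.08: [0.0062 0.0053] resid mm 0.11389455616472148
[ 0.5716  3.0427 -0.0139]
```

Request:
{"api": "step_arm", "payload": {"rows": [[0,-0.02,0.05,-0.002,-0.005,0],[0,-0.06,0.07,-0.002,-0.005,0],[0.01,-0.11,0.07,-0.002,-0.005,0],[0.01,-0.16,0.07,-0.002,-0.005,0],[0.01,-0.16,0.07,-0.002,-0.005,0]]}}

```text
clock: 4.9
tcp_pos: [0.4261, 0.3281, 0.3406]
orientation: [0.58, 3.023, -0.022]
contact_force: [0.8, -1.0, -2.1]
grip_width: 0.0127
gripper_force: 101.8
```

Request:
{"api": "step_arm", "payload": {"rows": [[0,-0.03,0,0,0,-0.036],[0,-0.07,0,0,0,-0.072],[0.01,-0.11,0,0,0,-0.108],[0.02,-0.15,0,0,0,-0.144],[0.02,-0.15,0,0,0,-0.144]]}}

```text
clock: 5.32
tcp_pos: [0.4379, 0.2394, 0.3403]
orientation: [1.251, 2.816, -0.042]
contact_force: [1.0, -2.2, -1.5]
grip_width: 0.0126
gripper_force: 101.8
```

Request:
{"api": "step_arm", "payload": {"rows": [[0,-0.04,0,0,0,-0.036],[0,-0.08,0,0,0,-0.072],[0,-0.12,0,0,0,-0.108],[0,-0.16,0,0,0,-0.144],[0,-0.18,0,0,0,-0.18]]}}

```text
clock: 5.73
tcp_pos: [0.4362, 0.134, 0.3402]
orientation: [1.988, 2.368, -0.064]
contact_force: [-0.4, -0.2, -1.2]
grip_width: 0.0126
gripper_force: 101.9
```

Request:
{"api": "step_arm", "payload": {"rows": [[0,-0.06,0,0,0,0],[0,-0.12,0,0,0,0],[0,-0.18,0,0,0,0],[0,-0.24,0,0,0,0],[0,-0.28,0,0,0,0]]}}

```text
clock: 6.15
tcp_pos: [0.4358, -0.0346, 0.3403]
orientation: [1.982, 2.373, -0.063]
contact_force: [-0.2, 0.1, -1.3]
grip_width: 0.0122
gripper_force: 101.8
```

Request:
{"api": "step_arm", "payload": {"rows": [[0,-0.05,0,0,0,0],[0,-0.11,0,0,0,0],[0,-0.17,0,0,0,0],[0,-0.22,0,0,0,0.036],[0,-0.26,0,0,0,0.072]]}}

```text
clock: 6.57
tcp_pos: [0.4358, -0.1881, 0.3404]
orientation: [1.699, 2.577, -0.054]
contact_force: [1.0, -0.0, -1.7]
grip_width: 0.0131
gripper_force: 101.7
```

Request:
{"api": "step_arm", "payload": {"rows": [[0,-0.04,0,0,0,0.036],[0,-0.08,0,0,0,0.072],[0,-0.08,0,0,0,0.108],[0,-0.08,0,0,0,0.144],[0,-0.08,0,0,0,0.18]]}}

```text
clock: 6.98
tcp_pos: [0.436, -0.2342, 0.3401]
orientation: [0.909, 2.943, -0.029]
contact_force: [-0.0, -0.3, -1.6]
grip_width: 0.0122
gripper_force: 101.7
```

Request:
{"api": "step_arm", "payload": {"rows": [[0,-0.02,0,0,0,0.036],[0,-0.027,0,0,0,0.072],[0,-0.027,-0.03,0,0,0.108],[0,-0.027,-0.07,0,0,0.132],[0,-0.027,-0.1,0,0,0.132]]}}

```text
clock: 7.4
tcp_pos: [0.436, -0.2499, 0.279]
orientation: [0.283, 3.065, -0.009]
contact_force: [0.2, -0.1, -2.0]
grip_width: 0.0121
gripper_force: 101.8
```

Request:
{"api": "step_arm", "payload": {"rows": [[0,0,0,0,0,0],[0,0,0,0,0,0],[0,0,0,0,0,0]]}}

```text
clock: 7.65
tcp_pos: [0.4368, -0.2502, 0.2812]
orientation: [0.29, 3.063, -0.01]
contact_force: [-0.4, 0.4, -1.7]
grip_width: 0.0125
gripper_force: 101.7
```

Run:
```python
from h import *
rod(-10.5)
s=eyes.grab_frame("side")[:,:,::-1].copy(); t=eyes.grab_frame("top")[:,:,::-1].copy(); o=r.get_obs(); print(o["orientation"])
cv2.imwrite("pics/s2.png",s);cv2.imwrite("pics/t2.png",t)
R=lambda a,k:cv2.resize(a,None,fx=k,fy=k,interpolation=cv2.INTER_CUBIC)
C=np.array([.633,-.2854,.2245]); g=np.radians(-10.5); d=np.array([np.cos(g),np.sin(g),0]); n=np.array([-d[1],d[0],0]);z=np.array([0,0,1.])
def mk(nm,im,x0,y0,k):
    Q=lambda p:tuple(int(v) for v in (proj(nm,p)-[x0,y0]+.5)*k)
    for u in(-.031,.031):
        pts=np.array([Q(C+u*d+.0375*(np.cos(a)*n+np.sin(a)*z)) for a in np.linspace(0,2*np.pi,40)]); cv2.polylines(im,[pts],True,(0,0,255),1)
    bx=[Q(C+u*d+v*n+[0,0,-.0045]) for u,v in((-.036,-.0425),(-.036,.0425),(.036,.0425),(.036,-.0425))]
    cv2.polylines(im,[np.array(bx)],True,(255,0,0),1)
    ax=o["tcp_pos"]+[0,0,.0065]; cv2.line(im,Q(ax+.04*d),Q(ax+.127*d),(0,255,0),1)
a=R(s[215:315,295:395],4);mk("side",a,295,215,4)
b=R(t[105:205,335:435],4);mk("top",b,335,105,4)
cv2.imwrite("pics/c6.png",np.hstack([a,b]))
```

```text
tcp [ 0.437  -0.2502  0.2814] yaw -11.023747 lat off -0.0033034929976915373 pitch up 0.6982597972442373 axis z-tcp z at u=.04,.08: [0.0089 0.0094] resid mm 0.35698274528739304
[ 0.2896  3.0623 -0.0094]
```

View pics/c6.png

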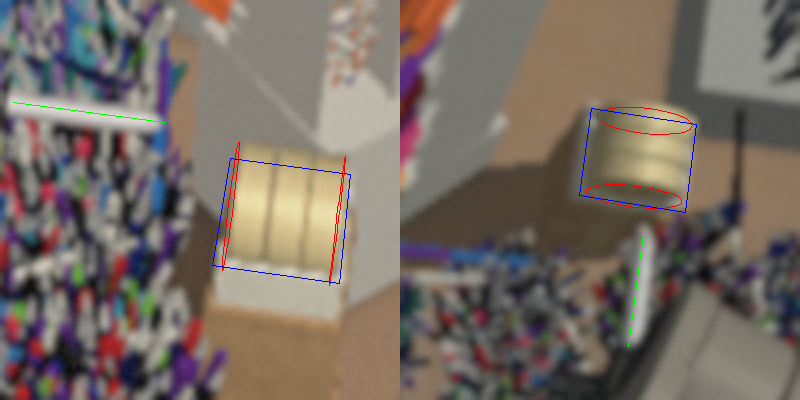

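Drawn from the tray and roll estimates, the outlines match the rolls in both views: side (290,205), top (640,160). The rod shows about 3 mm to the -y side of its predicted line. I'll shift it and lower to insertion height, then measure again.

Request:
{"api": "step_arm", "payload": {"rows": [[0.001,0.007,-0.03,0,0,0],[0.001,0.007,-0.06,0,0,0],[0.001,0.007,-0.085,0,0,0],[0.001,0.007,-0.105,0,0,0],[0.001,0.007,-0.105,0,0,0]]}}

```text
clock: 8.27
tcp_pos: [0.4359, -0.2448, 0.2155]
orientation: [0.29, 3.067, -0.008]
contact_force: [0.2, 1.0, -1.5]
grip_width: 0.0123
gripper_force: 101.8
```

Request:
{"api": "step_arm", "payload": {"rows": [[0.02,-0.0037,0,0,0,0],[0.03,-0.0056,0,0,0,0],[0.03,-0.0056,0,0,0,0],[0.03,-0.0056,0,0,0,0]]}}

```text
clock: 8.6
tcp_pos: [0.4559, -0.2493, 0.2179]
orientation: [0.289, 3.063, -0.01]
contact_force: [0.1, 1.1, -1.7]
grip_width: 0.0125
gripper_force: 101.8
```

Run:
```python
from h import *
rod(-10.5)
rod(-10.5,H=3)
o=r.get_obs(); print(o["contact_force"],o["orientation"])
```

```text
tcp [ 0.4548 -0.2491  0.2174] yaw -13.304153 lat off 0.0007125271970859398 pitch up 3.0193530769013464 axis z-tcp z at u=.04,.08: [0.0065 0.0086] resid mm 0.1798450541017424
tcp [ 0.4546 -0.249   0.2173] yaw -12.226766 lat off -0.0008487042163519747 pitch up 1.838459945985241 axis z-tcp z at u=.04,.08: [0.0073 0.0085] resid mm 0.19273010548579989
[-0.6609  0.2723 -1.6479] [ 0.2903  3.064  -0.009 ]
```

Request:
{"api": "step_arm", "payload": {"rows": [[0.016,-0.0055,0,0,0,0],[0.033,-0.0085,0,0,0,0],[0.049,-0.0115,0,0,0,0],[0.057,-0.013,0,0,0,0],[0.057,-0.013,0,0,0,0]]}}

```text
clock: 9.22
tcp_pos: [0.4907, -0.2569, 0.217]
orientation: [0.288, 3.064, -0.011]
contact_force: [0.2, -0.3, -1.7]
grip_width: 0.0122
gripper_force: 101.8
```

Request:
{"api": "step_arm", "payload": {"rows": [[0.01,-0.0018,0,0,0,0],[0.02,-0.0037,0,0,0,0],[0.03,-0.0056,0,0,0,0],[0.03,-0.0056,0,0,0,0],[0.03,-0.0056,0,0,0,0]]}}

```text
clock: 9.63
tcp_pos: [0.5072, -0.2602, 0.217]
orientation: [0.29, 3.064, -0.01]
contact_force: [0.3, 0.7, -2.1]
grip_width: 0.0125
gripper_force: 101.8
```

Run:
```python
from h import *
s=eyes.grab_frame("side")[:,:,::-1].copy(); t=eyes.grab_frame("top")[:,:,::-1].copy(); o=r.get_obs()
R=lambda a,k:cv2.resize(a,None,fx=k,fy=k,interpolation=cv2.INTER_CUBIC)
cv2.imwrite("pics/c7.png",np.hstack([R(s[215:295,315:395],5),R(t[105:185,350:430],5)]))
```

```text
(no output)
```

View pics/c7.png

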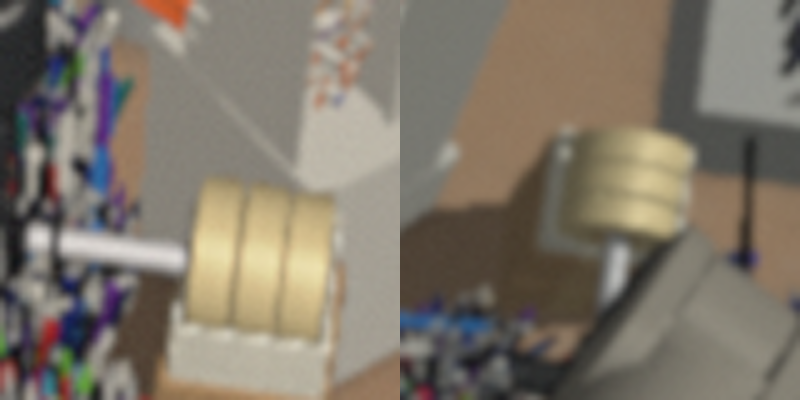

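The rod goes in at side (187,257) and top (617,235), which is where the projected roll axis lies. No force is felt, so I'll go on.

Request:
{"api": "step_arm", "payload": {"rows": [[0.0164,-0.003,0,0,0,0],[0.0328,-0.0061,0,0,0,0],[0.0492,-0.0091,0,0,0,0],[0.0492,-0.0091,0,0,0,0],[0.0492,-0.0091,0,0,0,0]]}}

```text
clock: 10.15
tcp_pos: [0.5372, -0.2657, 0.2168]
orientation: [0.289, 3.065, -0.01]
contact_force: [-0.5, 0.4, -2.1]
grip_width: 0.0122
gripper_force: 101.8
```

Request:
{"api": "step_arm", "payload": {"rows": [[0.012,-0.0022,0,0,0,0],[0.024,-0.0045,0,0,0,0],[0.033,-0.0061,0,0,0,0],[0.033,-0.0061,0,0,0,0],[0.033,-0.0061,0,0,0,0]]}}

```text
clock: 10.57
tcp_pos: [0.5566, -0.2693, 0.2169]
orientation: [0.29, 3.064, -0.01]
contact_force: [-0.1, -0.2, -2.6]
grip_width: 0.0125
gripper_force: 101.8
```

Run:
```python
from h import *
s=eyes.grab_frame("side").astype(int); o=r.get_obs(); g=np.radians(-10.7); d=np.array([np.cos(g),np.sin(g),0])
for dz in(.008,.004):
  ax=o["tcp_pos"]+[0,0,dz]; L=[]
  for u in np.arange(.015,.08,.0025):
    q=proj("side",ax+u*d).round().astype(int); L.append((int(u*1e4)/10,*s[q[1],q[0]]))
  print(*L)
cv2.imwrite("pics/c8.png",cv2.resize(s[225:295,320:390,::-1].astype(np.uint8),None,fx=7,fy=7,interpolation=cv2.INTER_CUBIC))
```

```text
(15.0, np.int64(36), np.int64(35), np.int64(34)) (17.4, np.int64(58), np.int64(56), np.int64(56)) (19.9, np.int64(124), np.int64(120), np.int64(119)) (22.4, np.int64(186), np.int64(183), np.int64(180)) (24.9, np.int64(207), np.int64(201), np.int64(197)) (27.4, np.int64(206), np.int64(202), np.int64(198)) (29.9, np.int64(182), np.int64(179), np.int64(176)) (32.4, np.int64(151), np.int64(148), np.int64(145)) (34.9, np.int64(115), np.int64(112), np.int64(112)) (37.4, np.int64(159), np.int64(155), np.int64(153)) (39.9, np.int64(203), np.int64(197), np.int64(195)) (42.4, np.int64(209), np.int64(204), np.int64(201)) (44.9, np.int64(184), np.int64(180), np.int64(179)) (47.4, np.int64(146), np.int64(139), np.int64(132)) (49.9, np.int64(177), np.int64(161), np.int64(127)) (52.4, np.int64(222), np.int64(200), np.int64(151)) (54.9, np.int64(230), np.int64(217), np.int64(165)) (57.4, np.int64(231), np.int64(218), np.int64(167)) (59.9, np.int64(232), np.int64(219), np.int64(170)) (62.4, np.int64(234), np.int64(221), np.int64(173)) (64.9, np.int64(229), np.int64(217), np.int64(165)) (67.4, np.int6
[... 891 characters left out ...]
t64(194), np.int64(193)) (47.4, np.int64(158), np.int64(150), np.int64(140)) (49.9, np.int64(180), np.int64(164), np.int64(127)) (52.4, np.int64(219), np.int64(198), np.int64(148)) (54.9, np.int64(226), np.int64(211), np.int64(159)) (57.4, np.int64(226), np.int64(212), np.int64(160)) (59.9, np.int64(229), np.int64(214), np.int64(163)) (62.4, np.int64(228), np.int64(214), np.int64(162)) (64.9, np.int64(225), np.int64(209), np.int64(157)) (67.4, np.int64(207), np.int64(186), np.int64(142)) (69.9, np.int64(186), np.int64(167), np.int64(126)) (72.4, np.int64(216), np.int64(196), np.int64(149)) (74.9, np.int64(227), np.int64(213), np.int64(161)) (77.4, np.int64(229), np.int64(216), np.int64(165))
```

Request:
{"api": "step_arm", "payload": {"rows": [[0.005,-0.0009,0,0,0,0],[0.01,-0.0018,0,0,0,0],[0.0148,-0.0027,0,0,0,0],[0.0148,-0.0027,0,0,0,0],[0.0148,-0.0027,0,0,0,0]]}}

```text
clock: 11.03
tcp_pos: [0.5653, -0.2709, 0.217]
orientation: [0.29, 3.064, -0.009]
contact_force: [-0.4, -0.8, -1.4]
grip_width: 0.0125
gripper_force: 101.8
```

Request:
{"api": "step_arm", "payload": {"rows": [[0,0,0.005,0,0,0],[0,0,0.01,0,0,0],[0,0,0.015,0,0,0],[0,0,0.02,0,0,0],[0,0,0.025,0,0,0]]}}

```text
clock: 11.45
tcp_pos: [0.5648, -0.2707, 0.2322]
orientation: [0.29, 3.065, -0.009]
contact_force: [-0.0, 0.6, -4.5]
grip_width: 0.0127
gripper_force: 101.5
```

Request:
{"api": "step_arm", "payload": {"rows": [[0,0,0.012,-0.0015,-0.008,0],[0,0,0.027,-0.0015,-0.008,0],[0,0,0.045,-0.0015,-0.008,0],[0,0,0.065,-0.0015,-0.008,0],[0,0,0.085,-0.0015,-0.008,0]]}}

```text
clock: 11.87
tcp_pos: [0.5653, -0.271, 0.2847]
orientation: [0.288, 3.038, -0.013]
contact_force: [0.6, 0.2, -4.0]
grip_width: 0.0126
gripper_force: 101.5
```

Request:
{"api": "step_arm", "payload": {"rows": [[0,0,0.02,0,0,0],[0,0,0.04,0,0,0],[0,0,0.05,0,0,0],[0,0,0.05,0,0,0]]}}

```text
clock: 12.2
tcp_pos: [0.566, -0.2714, 0.3152]
orientation: [0.287, 3.036, -0.014]
contact_force: [0.5, -0.1, -3.1]
grip_width: 0.0125
gripper_force: 101.5
```

Run:
```python
from h import *
s=eyes.grab_frame("side")[:,:,::-1].copy(); t=eyes.grab_frame("top")[:,:,::-1].copy(); o=r.get_obs(); print(o["tcp_pos"],o["orientation"],o["contact_force"],o["moment"],o["joints"])
R=lambda a,k:cv2.resize(a,None,fx=k,fy=k,interpolation=cv2.INTER_CUBIC)
ax=o["tcp_pos"]+[0,0,.0072]; g=np.radians(-10.7); d=np.array([np.cos(g),np.sin(g),0]); n=np.array([-d[1],d[0],0])
a=R(s[180:290,310:410],5)
Q=lambda p:tuple(int(v) for v in (proj("side",p)-[310,180]+.5)*5)
for u in(-.0025,.036,.1125,.1245): cv2.drawMarker(a,Q(ax+u*d),(0,255,0),cv2.MARKER_CROSS,8,1)
z=np.array([0,0,1.]);C=ax-.006*z
for u in(.042,.104):
    cv2.polylines(a,[np.array([Q(C+u*d+.0375*(np.cos(q)*n+np.sin(q)*z)) for q in np.linspace(0,6.28,40)])],True,(0,0,255),1)
cv2.imwrite("pics/c9.png",a)
```

```text
[ 0.5651 -0.2708  0.313 ] [ 0.2875  3.039  -0.0125] [-0.4197  0.2539 -3.5669] [ 0.0954  0.4524 -0.0222] [-0.2129  0.3583  0.7501  1.6999 -0.3014  1.105   2.0033]
```

View pics/c9.png

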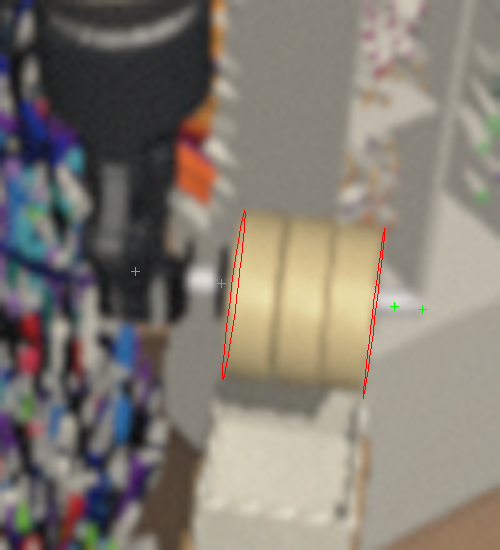

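All three rolls hang on the rod between the collar at (222,285) and the bare nose at (405,300), with the nose slightly up. I'll carry them back the same way.

Request:
{"api": "step_arm", "payload": {"rows": [[-0.01,0.002,0.005,0,0,0],[-0.03,0.006,0.015,0,0,0],[-0.06,0.011,0.02,0,0,0],[-0.09,0.017,0.02,0,0,0],[-0.12,0.022,0.02,0,0,0]]}}

```text
clock: 12.72
tcp_pos: [0.4916, -0.2574, 0.3244]
orientation: [0.288, 3.04, -0.013]
contact_force: [-1.0, 0.2, -4.1]
grip_width: 0.0126
gripper_force: 101.4
```

Request:
{"api": "step_arm", "payload": {"rows": [[-0.03,0.005,0,0,0,-0.01],[-0.055,0.01,0,0,0,-0.03],[-0.075,0.014,0,0,0,-0.06],[-0.09,0.017,0,0,0,-0.09],[-0.095,0.017,0,0,0,-0.12]]}}

```text
clock: 13.13
tcp_pos: [0.4336, -0.2473, 0.3243]
orientation: [0.862, 2.933, -0.036]
contact_force: [0.3, -0.1, -3.9]
grip_width: 0.0124
gripper_force: 101.5
```

Request:
{"api": "step_arm", "payload": {"rows": [[0,0.01,0,0,0,-0.03],[0,0.03,0,0,0,-0.06],[0,0.06,0,0,0,-0.09],[0,0.09,0,0,0,-0.12],[0,0.12,0,0,0,-0.15]]}}

```text
clock: 13.55
tcp_pos: [0.4351, -0.1748, 0.3246]
orientation: [1.526, 2.657, -0.068]
contact_force: [0.2, 0.8, -3.7]
grip_width: 0.0123
gripper_force: 101.5
```

Request:
{"api": "step_arm", "payload": {"rows": [[0,0.03,0,0,0,-0.03],[0,0.06,0,0,0,-0.06],[0,0.09,0,0,0,-0.09],[0,0.12,0,0,0,-0.11],[0,0.15,0,0,0,-0.12]]}}

```text
clock: 13.97
tcp_pos: [0.4354, -0.0847, 0.3246]
orientation: [2.001, 2.333, -0.089]
contact_force: [-0.1, -1.5, -4.8]
grip_width: 0.0126
gripper_force: 101.5
```

Request:
{"api": "step_arm", "payload": {"rows": [[0,0.03,0,0,0,0],[0,0.06,0,0,0,0],[0,0.1,0,0,0,0],[0,0.14,0,0,0,0],[0,0.18,0,0,0,0]]}}

```text
clock: 14.38
tcp_pos: [0.4355, 0.0232, 0.3247]
orientation: [1.997, 2.335, -0.089]
contact_force: [1.0, -0.1, -2.9]
grip_width: 0.0124
gripper_force: 101.5
```

Request:
{"api": "step_arm", "payload": {"rows": [[0,0.04,0,0,0,0],[0,0.08,0,0,0,0],[0,0.12,0,0,0,0],[0,0.16,0,0,0,0.02],[0,0.2,0,0,0,0.04]]}}

```text
clock: 14.8
tcp_pos: [0.4359, 0.1438, 0.3248]
orientation: [1.836, 2.459, -0.082]
contact_force: [0.3, -1.1, -3.2]
grip_width: 0.0125
gripper_force: 101.5
```

Request:
{"api": "step_arm", "payload": {"rows": [[0,0.04,0,0,0,0.03],[0,0.08,0,0,0,0.06],[-0.005,0.12,0,0,0,0.09],[-0.01,0.16,0,0,0,0.12],[-0.015,0.19,0,0,0,0.15]]}}

```text
clock: 15.22
tcp_pos: [0.4264, 0.2595, 0.3247]
orientation: [1.201, 2.814, -0.054]
contact_force: [0.1, 1.0, -3.4]
grip_width: 0.0123
gripper_force: 101.5
```

Request:
{"api": "step_arm", "payload": {"rows": [[0,0.03,0,0,0,0.03],[-0.005,0.06,0,0,0,0.06],[-0.005,0.1,0,0,0,0.09],[-0.01,0.13,0,0,0,0.12],[-0.01,0.15,0,0,0,0.14]]}}

```text
clock: 15.63
tcp_pos: [0.4197, 0.3495, 0.3245]
orientation: [0.556, 3.003, -0.025]
contact_force: [-0.1, -0.5, -3.4]
grip_width: 0.0124
gripper_force: 101.5
```

Request:
{"api": "step_arm", "payload": {"rows": [[0,0.04,0,0,0,0],[0,0.08,0,0,0,0],[-0.002,0.115,0,0,0,0],[-0.002,0.136,0,0,0,0],[-0.002,0.136,0,0,0,0]]}}

```text
clock: 16.05
tcp_pos: [0.4183, 0.4318, 0.3242]
orientation: [0.563, 3.002, -0.025]
contact_force: [-0.8, -0.5, -3.9]
grip_width: 0.0128
gripper_force: 101.4
```

Request:
{"api": "step_arm", "payload": {"rows": [[0,0,0,0,0,0],[0,0,0,0,0,0],[0,0,0,0,0,0]]}}

```text
clock: 16.3
tcp_pos: [0.4205, 0.4266, 0.325]
orientation: [0.574, 2.999, -0.027]
contact_force: [-0.7, 0.3, -4.3]
grip_width: 0.0122
gripper_force: 101.5
```

Run:
```python
from h import *
s=eyes.grab_frame("side")[:,:,::-1].copy(); t=eyes.grab_frame("top")[:,:,::-1].copy(); o=r.get_obs(); p=o["tcp_pos"]; print(p,o["orientation"],o["contact_force"])
def tan(im,roi):
    x0,y0,x1,y1=roi; c=im[y0:y1,x0:x1].astype(int); m=((c[:,:,2]-c[:,:,0]>45)&(c[:,:,1]-c[:,:,0]>30)&(c[:,:,2]>150)&(c[:,:,2]-c[:,:,1]<45)).astype(np.uint8)
    n,l,st,ce=cv2.connectedComponentsWithStats(m); k=1+np.argmax(st[1:,4]); y,x=np.nonzero(l==k); h=cv2.convexHull(np.c_[x+x0,y+y0].astype(np.float32)); return st[k,4],(ce[k]+[x0,y0]),cv2.minAreaRect(h),cv2.approxPolyDP(h,1.2,True)[:,0].tolist()
q=proj("side",p).astype(int);print(tan(s,(q[0]-5,q[1]-30,q[0]+50,q[1]+40)))
```

```text
[0.4204 0.427  0.3253] [ 0.5744  2.9988 -0.0257] [-0.5475  0.2517 -4.3466]
(np.int32(351), array([301.8889,  83.6382]), ((301.9615478515625, 83.69230651855469), (19.415496826171875, 19.023263931274414), 11.309932708740234), [[313.0, 77.0], [308.0, 94.0], [295.0, 92.0], [292.0, 90.0], [293.0, 79.0], [296.0, 74.0]])
```

Request:
{"api": "step_arm", "payload": {"rows": [[-0.003,0.007,-0.01,0.0034,0.0088,0.0022],[-0.003,0.007,-0.03,0.0034,0.0088,0.0022],[-0.003,0.007,-0.06,0.0034,0.0088,0.0022],[-0.003,0.007,-0.09,0.0034,0.0088,0.0022],[-0.003,0.007,-0.09,0.0034,0.0088,0.0022]]}}

```text
clock: 16.82
tcp_pos: [0.4167, 0.4299, 0.2667]
orientation: [0.568, 3.032, -0.028]
contact_force: [-1.1, -0.8, -5.7]
grip_width: 0.0124
gripper_force: 101.4
```

Request:
{"api": "step_arm", "payload": {"rows": [[0,0,0,0,0,0],[0,0,0,0,0,0],[0,0,0,0,0,0],[0,0,0,0,0,0]]}}

```text
clock: 17.15
tcp_pos: [0.4186, 0.4328, 0.2723]
orientation: [0.568, 3.029, -0.014]
contact_force: [-0.6, 0.5, -3.0]
grip_width: 0.0124
gripper_force: 101.5
```

Run:
```python
from h import *
P=[];O=[]
for i in range(3):
    eyes.grab_frame("side"); o=r.get_obs(); P.append(o["tcp_pos"]);O.append(o["orientation"]*np.sign(o["orientation"][1]))
v=np.mean(O,0); print(np.mean(P,0),v,"yaw",-2*np.degrees(np.arctan2(v[0],v[1])),"tilt",np.degrees(np.pi-np.linalg.norm(v[:2])),o["contact_force"])
```

```text
[0.4184 0.4326 0.2719] [ 0.5675  3.0293 -0.015 ] yaw -21.221350886129972 tilt 3.4126624021425487 [-0.0434 -1.0896 -4.1557]
```

Request:
{"api": "step_arm", "payload": {"rows": [[0,-0.0015,-0.01,0,0,0],[0,-0.0015,-0.025,0,0,0],[0,-0.0015,-0.04,0,0,0],[0,-0.0015,-0.05,0,0,0],[0,-0.0015,-0.05,0,0,0]]}}

```text
clock: 17.72
tcp_pos: [0.4173, 0.4305, 0.2386]
orientation: [0.568, 3.032, -0.023]
contact_force: [-0.0, -0.4, -3.2]
grip_width: 0.0125
gripper_force: 101.5
```

Request:
{"api": "step_arm", "payload": {"rows": [[0,0,-0.008,0,0,0],[0,0,-0.016,0,0,0],[0,0,-0.024,0,0,0],[0,0,-0.024,0,0,0],[0,0,-0.024,0,0,0]]}}

```text
clock: 18.13
tcp_pos: [0.4181, 0.4313, 0.2264]
orientation: [0.568, 3.03, -0.018]
contact_force: [0.1, 0.2, -3.3]
grip_width: 0.0124
gripper_force: 101.5
```

Request:
{"api": "step_arm", "payload": {"rows": [[0,0,-0.006,0,0,0],[0,0,-0.012,0,0,0],[0,0,-0.018,0,0,0],[0,0,-0.022,0,0,0],[0,0,-0.022,0,0,0]]}}

```text
clock: 18.55
tcp_pos: [0.418, 0.4315, 0.2128]
orientation: [0.567, 3.03, -0.017]
contact_force: [0.2, 1.5, -4.6]
grip_width: 0.0126
gripper_force: 101.3
```

Request:
{"api": "step_arm", "payload": {"rows": [[0,0,-0.005,0,0,0],[0,0,-0.01,0,0,0],[0,0,-0.014,0,0,0],[0,0,-0.014,0,0,0],[0,0,-0.014,0,0,0]]}}

```text
clock: 18.97
tcp_pos: [0.4181, 0.4315, 0.2049]
orientation: [0.567, 3.03, -0.017]
contact_force: [1.1, 0.4, -3.3]
grip_width: 0.0126
gripper_force: 101.7
```

Request:
{"api": "step_arm", "payload": {"rows": [[0,0,-0.002,0,0,0],[0,0,-0.003,0,0,0],[0,0,-0.003,0,0,0],[0,0,-0.003,0,0,0]]}}

```text
clock: 19.3
tcp_pos: [0.4183, 0.4316, 0.2039]
orientation: [0.567, 3.03, -0.016]
contact_force: [-3.4, 0.4, 4.0]
grip_width: 0.0125
gripper_force: 102.6
```

Request:
{"api": "step_arm", "payload": {"rows": [[0,0,-0.001,0,0,0],[0,0,-0.002,0,0,0],[0,0,-0.002,0,0,0],[0,0,-0.002,0,0,0]]}}

```text
clock: 19.63
tcp_pos: [0.4183, 0.4317, 0.2035]
orientation: [0.568, 3.03, -0.015]
contact_force: [-4.6, -2.3, 10.8]
grip_width: 0.0124
gripper_force: 103.9
```

Contact comes at the old seat height, so the rod is in the slots. I'll ease the grip, then open.

Request:
{"api": "step_arm", "payload": {"rows": [[0,0,0,0,0,0],[0,0,0,0,0,0],[0,0,0,0,0,0]], "squeeze": 20}}

```text
clock: 19.88
tcp_pos: [0.4183, 0.4317, 0.2035]
orientation: [0.568, 3.029, -0.015]
contact_force: [-4.9, -1.9, 10.2]
grip_width: 0.0121
gripper_force: 103.9
```

Request:
{"api": "step_arm", "payload": {"rows": [[0,0,0,0,0,0],[0,0,0,0,0,0],[0,0,0,0,0,0],[0,0,0,0,0,0],[0,0,0,0,0,0]], "jaw": 0.5}}

```text
clock: 20.3
tcp_pos: [0.4182, 0.4313, 0.2018]
orientation: [0.568, 3.03, -0.018]
contact_force: [1.2, -0.0, 0.4]
grip_width: 0.0425
gripper_force: 0.0
```

Run:
```python
from h import *
rod(-21.2,u0=.106,u1=.118)
s=eyes.grab_frame("side")[:,:,::-1].copy(); o=r.get_obs(); print(o["grip_width"],o["contact_force"]); cv2.imwrite("pics/c10.png",cv2.resize(s[75:155,260:340],None,fx=5,fy=5,interpolation=cv2.INTER_CUBIC))
ax=np.array([.418,.4315,.21]);g=np.radians(-21.2);d=np.array([np.cos(g),np.sin(g),0])
for u in np.arange(.015,.13,.004):
    q=proj("side",ax+u*d).round().astype(int); print(int(u*1e3),s[q[1],q[0],::-1],end=" ")
```

```text
tcp [0.4182 0.4313 0.2018] yaw -29.935085 lat off 0.01787846233340179 pitch up -1.7779650785559766 axis z-tcp z at u=.04,.08: [0.0104 0.0091] resid mm 0.1278897375176761
0.04309470218009739 [ 0.0953 -0.0428  0.1524]
15 [38 39 40] 19 [74 75 73] 23 [104 102  97] 27 [142 131 112] 31 [189 171 130] 35 [214 192 142] 39 [216 195 143] 43 [217 197 144] 47 [214 191 143] 51 [201 181 135] 55 [204 184 136] 59 [213 191 141] 63 [216 196 145] 67 [212 190 141] 71 [208 187 139] 75 [206 184 137] 79 [214 192 142] 83 [216 195 145] 87 [218 198 147] 91 [201 181 135] 95 [159 144 107] 99 [114 109  99] 103 [114 113 110] 107 [148 147 143] 111 [190 185 183] 115 [202 198 195] 119 [200 196 192] 123 [183 176 171] 127 [180 167 157]
```

Request:
{"api": "step_arm", "payload": {"rows": [[0,0,0.01,0,0,0],[0,0,0.03,0,0,0],[0,0,0.06,0,0,0],[0,0,0.1,0,0,0],[0,0,0.14,0,0,0]]}}

```text
clock: 20.87
tcp_pos: [0.4181, 0.4313, 0.2879]
orientation: [0.568, 3.03, -0.017]
contact_force: [0.6, -0.1, -0.1]
grip_width: 0.0424
gripper_force: 0.0
```

Request:
{"api": "step_arm", "payload": {"rows": [[0,0.04,0.02,0,0,0],[-0.03,0.1,0.04,0,0,0],[-0.06,0.15,0.05,0,0,0],[-0.1,0.2,0.05,0,0,0],[-0.1,0.2,0.05,0,0,0]]}}

```text
clock: 21.28
tcp_pos: [0.3502, 0.5591, 0.3174]
orientation: [0.551, 3.038, -0.009]
contact_force: [-1.4, 0.7, 0.6]
grip_width: 0.0427
gripper_force: 0.0
```

Run:
```python
from h import *
S=[];T=[]
for i in range(2):
    S.append(eyes.grab_frame("side")[:,:,::-1].copy());T.append(eyes.grab_frame("top")[:,:,::-1].copy())
o=r.get_obs(); print(o["tcp_pos"],o["contact_force"],np.abs(S[0][70:160,270:340].astype(int)-S[1][70:160,270:340]).mean())
g=np.radians(-21.2);d=np.array([np.cos(g),np.sin(g),0]);n=np.array([-d[1],d[0],0])
def hull(im,roi):
    x0,y0,x1,y1=roi;c=im[y0:y1,x0:x1].astype(int)
    m=((c[:,:,2]-c[:,:,0]>45)&(c[:,:,1]-c[:,:,0]>30)&(c[:,:,2]>140)&(c[:,:,2]-c[:,:,1]<40)).astype(np.uint8)
    k,l,st,ce=cv2.connectedComponentsWithStats(m);j=1+np.argmax(st[1:,4]);y,x=np.nonzero(l==j);return np.c_[x+x0,y+y0]
C=np.array([.418,.4315,.204])
for nm,im,roi in(("side",S[0],(275,80,345,150)),("top",T[0],(160,160,215,225))):
    p=hull(im,roi); pred=np.array([proj(nm,C+u*d+.0375*(np.cos(a)*n+np.sin(a)*np.array([0,0,1]))) for u in(.04,.102) for a in np.linspace(0,6.28,60)])
    print(nm,len(p),"seen",p.min(0),p.max(0),p.mean(0),"pred (rolls 40..102)",pred.min(0),pred.max(0))
# tab, flange and nose along the predicted axis, side and top
ax=np.array([.418,.4315,.21])
for nm,im in(("side",S[0]),("top",T[0])):
    print(nm,[(int(u*1e3),int(im[tuple(proj(nm,ax+u*d).round().astype(int)[::-1])].mean())) for u in np.arange(-.03,.135,.005)])
```

```text
[0.3591 0.5506 0.3167] [ 1.4509 -0.4194 -0.0808] 1.6474074074074074
side 361 seen [292 105] [314 127] [301.9197 116.2133] pred (rolls 40..102) [290.9519 105.0522] [316.2691 130.814 ]
top 340 seen [169 187] [192 208] [180.7382 197.7029] pred (rolls 40..102) [164.0627 184.5366] [194.149  210.8687]
side [(-30, 115), (-24, 87), (-19, 52), (-14, 33), (-9, 41), (-4, 47), (0, 54), (5, 37), (10, 33), (15, 39), (20, 98), (25, 101), (30, 126), (35, 183), (40, 182), (45, 181), (50, 174), (55, 174), (60, 183), (65, 184), (70, 179), (75, 175), (80, 182), (85, 183), (90, 173), (95, 136), (100, 107), (105, 112), (110, 185), (115, 200), (120, 193), (125, 166), (130, 170)]
top [(-30, 40), (-24, 40), (-19, 39), (-14, 34), (-9, 37), (-4, 33), (0, 35), (5, 34), (10, 37), (15, 37), (20, 56), (25, 117), (30, 128), (35, 92), (40, 105), (45, 174), (50, 178), (55, 176), (60, 164), (65, 166), (70, 180), (75, 178), (80, 170), (85, 161), (90, 177), (95, 178), (100, 176), (105, 158), (110, 160), (115, 175), (120, 172), (125, 161), (130, 134)]
```

Rolls, tab and nose are where a seated spindle should show them in both views, and nothing is moving. I'll hand in.

Run:
```python
from h import *
s0=cv2.imread("pics/side0.png");s1=eyes.grab_frame("side")[:,:,::-1]
g=np.radians(-21.2);d=np.array([np.cos(g),np.sin(g),0]);ax=np.array([.418,.4315,.21])
for s in(s0,s1): print([int(s[tuple(proj("side",ax+u*d+[0,0,z]).round().astype(int)[::-1])].mean()) for z in(0,-.015) for u in (*np.arange(-.026,.024,.004),*np.arange(.108,.136,.004))])
print(r.hand_in())
```

```text
[120, 108, 73, 44, 47, 47, 46, 36, 48, 39, 44, 71, 100, 144, 182, 201, 193, 162, 172, 162, 149, 75, 44, 48, 65, 59, 62, 54, 48, 53, 39, 39, 69, 94, 86, 72, 67, 79, 118, 144, 141, 131]
[114, 87, 52, 40, 41, 47, 51, 43, 39, 33, 41, 69, 94, 147, 183, 199, 195, 161, 171, 163, 148, 75, 44, 52, 61, 53, 47, 57, 51, 43, 38, 43, 69, 92, 90, 74, 68, 82, 116, 144, 140, 131]
the job is handed in; nothing more can be done
None
```

I handed the job in at about 21.5 s on the clock: the spindle is back in the stand's two slots with all three rolls on its rod, its camera profile matches the one from before the start, and no verdict came back.

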